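# Stand the toppled mirror up and set it against the rail

### The job

The small mirror by the door has been knocked onto its back. Push on its red foot plate to tip it back up onto the foot, then push it along the shelf until the front edge of the foot sits flat against the dark wooden rail. Only push, gently, with the fingers: do not squeeze, lift or carry the mirror, and leave everything else on the shelf where it is.

Things in the scene. Friction and masses are not known exactly. Their poses are not given: they have to be found in the camera images.
- mirror: loose L-shaped shelf mirror, 0.56 to 0.84 kg. Origin: middle of the bottom rear edge (heel). Own +x runs from heel to front edge of the foot, +z up the panel. Heavy red foot plate: x 0 to 90, z 0 to 10 mm, 110 mm wide (y). Panel rising square from it: x 0 to 8, z 10 to 90 mm, 110 mm wide; glass faces +x, back black. Upright, it slides at about 3 to 9 N; push low or it may tip
- mirror_push (a point): on the upper face of the foot plate (the side with the panel), 75 mm from the heel (mirror's x 75, z 10 mm; axes as the mirror's). At the start the mirror lies on its back, glass up, panel top towards the robot; the foot stands on edge, 90 mm tall. 1 to 2 N here, away from the panel, tip it about the heel; past about 20 degrees it falls onto its foot by itself
- mirror_toe (a point): middle of the front bottom edge of the mirror's foot, 90 mm from the heel along the mirror's +x (axes as the mirror's; at the start +x points up and -z roughly along world +x, up to 0.45 rad to either side)
- rail: fixed dark wooden stop rail lying across the far part of the shelf, 500 mm long (its y), 18 mm thick (its x), 30 mm tall; origin under its centre; +x points away from the robot
- rail_face (a point): middle of the bottom edge of the rail's face towards the robot, 9 mm from the rail's centre (axes as the rail's; the mirror comes from its -x side)
- kettlebell: purple kettlebell, 120 mm wide, 177 mm tall, 4 kg; origin under its centre; a bystander
- handgrip: black hand gripper lying flat, 135 mm long, 105 mm wide, 24 mm tall; origin under its middle; a bystander
- jar: green glass jar with a steel cap, 76 mm across, 110 mm tall; origin under its centre; a bystander
- flask: blue drinking flask, 68 mm across, 170 mm tall; origin under its centre; a bystander
- coaster: round blue ceramic coaster, 96 mm across, 8 mm thick, on the near part of the shelf; origin under its centre; a bystander
- carabiner: aluminium carabiner lying flat, 83 mm long, 46 mm wide, 10 mm thick, on the near part of the shelf; origin under its middle; a bystander
There are look-alikes about, which are no part of the job. What is shaped like the mirror but purple or yellow is not meant.

How it is judged:
On the way, in this order (a step that is already met when the one before it is completed fails the run):
1. the mirror stands upright on its foot (angle between mirror's own z axis and vertical below 0.07 rad and height (world z) of mirror below 0.005 m and linear speed of mirror below 0.05 m/s), for 0.2 s.
2. the front edge of the foot is flat against the rail (angle between mirror's own z axis and vertical below 0.07 rad and height (world z) of mirror below 0.005 m and x of mirror_toe in the frame of rail_face between -0.008 and 0.006 m and y of mirror_toe in the frame of rail_face between -0.19 and 0.19 m and angle between the x axis of mirror and the x axis of rail, either way round below 0.09 rad and linear speed of mirror below 0.01 m/s and angular speed of mirror below 0.1 rad/s), for 0.2 s.
At the end, for the whole second after the job is handed in: The mirror stands upright on its foot (within 4 degrees), at rest, the middle of the foot's front edge within 8 mm of the rail's near face, square to it within 5 degrees and at least 60 mm inside the rail's ends (all of step 2); the robot touches nothing.
It fails at once if the mirror is lifted or carried (its heel is more than 25 mm off the shelf) (height (world z) of mirror above 0.025 m).
It fails at once if the mirror is squeezed or rammed (more than 40 N from the fingers) (contact force between the fingers and mirror above 40 N).
It fails at once if another thing on the shelf is shifted by more than 15 mm (distance of any of kettlebell, handgrip, jar, flask, coaster, carabiner from where it was at the start of the episode above 0.015 m).
It fails at once if the kettlebell, jar or flask is tipped (angle between any of kettlebell, jar, flask's own z axis and vertical above 0.25 rad).
It also fails if it takes over 56 s, if anything falls off the work surface, if the arm or the gripper's body presses on something with over 40 N, if the wrist force passes 120 N, or if a joint passes its speed limit or range.

### The arm

A 6-joint arm with a two-finger parallel gripper is mounted at the origin on the work surface. World frame = base frame: x ahead of the robot, y to its left, z up, the work surface at z = 0. Lengths are in m, angles in rad, forces in N, time in s.
With the tool pointing down it reaches from about 0.35 to 0.875 m from the base axis. Payload 4.2 kg.
Tool frame: the origin (TCP) lies at the very end of the fingers, on their centre line; the grasp point (between the pads) lies 19 mm behind it; z points along the fingers, y is the direction in which the jaws open and shut (so a half turn about z gives the same grasp; the last joint's range is limited). The gripper opens to 85 mm and grips with 20 to 120 N. Pads are 22 mm wide; open, the fingers measure 114 mm over their backs; the gripper's body (76 mm by 85 mm) begins 54 mm behind the grasp point. The pads swing forward as they close: fully open they stand 13 mm farther back than shut.
Start: joints at [-0.947, 0.385, 0.008, 0, -1.194, -0.259], TCP at [0.223, -0.584, 0.194] pointing down, gripper open.
Joint ranges: [-3.14, 3.14], [-1.21, 2.06], [-1.07, 1.41], [-3.16, 2.05], [-2.99, -0.16], [-3.1, 3.1]. Speed limits (rad/s): [2.79, 2.79, 3.14, 3.14, 3.14, 3.14].

### API

Orientations are given as [roll, pitch, yaw] about the fixed x, y, z axes, in that order (R = Rz(yaw) Ry(pitch) Rx(roll)).
In Python, from plant import robot gives the robot as it stands.
- The arm moves only by the shell command python3 -m handwheel 'ROWS'. ROWS is text: rows parted by semicolons, each of 5 numbers parted by spaces: the finger opening in cm, from 0 to 8.54, then the shift along the tool's x, y, z in cm, then the turn about the tool's z in rad. In form: jaw tx ty tz turn; .... A call has 1 to 12 rows; each row shifts and turns the pose as measured when the row begins, along the tool's axes as they then stand; what a row does not reach is not made up. A row lasts 1/8 s, in which the tool goes at most 62.5 mm and 10.7 degrees, less where a joint would pass 70% of its speed; a pose out of reach is approached as far as the arm can. A call with a gripper value outside its range is refused whole. The fingers move at their own pace and stop on an object; the grip force is fixed at half the most. Time passes only in rows, so rows that do not move let the fingers close. It gives the time, the measured TCP pose, the force and the opening at its end, in the units of the state.
- robot.read_state(): the state, without advancing time (a new reading comes with each control period).
- robot.snapshot(name): name is "side" or "top"; returns a dict with "frame" (384x512x3 uint8, red, green, blue), "intrinsics" (3x3 intrinsics, pixels), "dist_coeffs" ([k1, k2, p1, p2, k3] as OpenCV has them; the pictures are not rectified), "origin" and "orientation" of the camera in the world. Camera axes: x right, y down, z forward; pixel columns grow to the right and rows downward; lengths in m; the calibration is good to about 2 mm. A picture is of the moment at which its call begins. There is no depth.
- robot.close_job(): hands the job in, once; it reports no verdict.
Trained networks look in the newest picture that a camera, given by its name, has taken for a name from the list of things; names that differ only in an ending like _2 or _b are one class to them, and where a whole thing is asked for, a point or a joint stands for the part that bears it (a point fixed in the world has none). Each returns a list of dicts, best first, with "p" (0 to 1); they miss things now and then, are a little off and sometimes report something else, mostly with a low value. They report only what shows in the picture. A call takes as long as a camera call. They do not tell look-alikes from the thing itself.
- robot.find_in(label, camera): "location" ([x, y, z] in m, in the coordinates of the camera as it stood for that picture, good to about 4 mm: the middle of the surface that is visible of it).
- robot.cut_out(label, camera): "region" (384x512 bool, what is visible of it).
The state is a dict: "time_s": time; "qpos": joint angles; "dq": joint speeds; "joint_torque": joint torques, N m; "eef_pos": TCP position; "orientation": TCP orientation; "wrist_force": force on the tool from outside, world axes, zero at the start; "torque": the same for the moment, N m; "width": finger opening in m.
Only numpy, scipy, OpenCV 4.12 (cv2) and the standard library are available. Lean on these libraries where they do the work, as an engineer would, in place of code of your own. Each camera call takes 0.05 s, during which the arm holds its last target.

## Working session

There is one attempt and no reset: what is moved stays moved. The work goes in short steps, Python scripts to look and compute and a shell command to move; the robot and the scene stay as the last step left them, time stands still between calls to the robot, and variables do not carry over. Pictures are saved under pics/ and viewed, and the job is handed in when it is done.

```bash
ls; mkdir -p pics; cat > h.py <<'E'
import numpy as np, cv2
from plant import robot
from scipy.spatial.transform import Rotation as R
def Rm(o):
    o=np.array(o)
    if o.shape==(3,3): return o
    return R.from_euler('xyz',o).as_matrix() if o.size==3 else R.from_quat(o).as_matrix()
def w(s,p): return Rm(s['orientation'])@np.array(p)+np.array(s['origin'])
def pix2plane(s,uv,z):
    u=cv2.undistortPoints(np.array(uv,float).reshape(-1,1,2),np.array(s['intrinsics']),np.array(s['dist_coeffs'])).reshape(-1,2)
    d=(Rm(s['orientation'])@np.c_[u,np.ones(len(u))].T).T
    o=np.array(s['origin']); return o+d*((z-o[2])/d[:,2])[:,None]
def proj(s,P):
    Rc=Rm(s['orientation']).T; t=-Rc@np.array(s['origin'])
    return cv2.projectPoints(np.array(P,float).reshape(-1,3),cv2.Rodrigues(Rc)[0],t,np.array(s['intrinsics']),np.array(s['dist_coeffs']))[0].reshape(-1,2)
def save(s,n,crop=None,f=1):
    im=s['frame'][:,:,::-1]
    if crop: a,b,c,d=crop; im=im[b:d,a:c]
    cv2.imwrite('pics/'+n,cv2.resize(im,None,fx=f,fy=f,interpolation=cv2.INTER_CUBIC))
E
python3 - <<'E'
from h import *
print(robot.read_state())
for c in ['top','side']:
    s=robot.snapshot(c); save(s,c+'0.png'); print(c,s['origin'],s['orientation'],s['intrinsics'])
    for l in ['mirror','mirror_push','mirror_toe','rail','rail_face','kettlebell','handgrip','jar','flask','coaster','carabiner']:
        for f in robot.find_in(l,c): 
            if f['p']>.3: print(l,round(f['p'],2),w(s,f['location']).round(3))
E
```

```text
pics
{'time_s': 0.0, 'qpos': array([-9.47406045e-01,  3.85543152e-01,  6.61063665e-03, -5.44127507e-04,
       -1.19396722e+00, -2.58582694e-01]), 'dq': array([-0.0003807 ,  0.00059582, -0.0004262 ,  0.00079843, -0.00096876,
        0.00135336]), 'joint_torque': array([ 9.12378687e-05, -3.92287982e+01,  1.88399899e+01,  4.18608516e+00,
       -4.69904422e-03,  2.21000498e-07]), 'eef_pos': array([ 0.22275943, -0.58323935,  0.19331711]), 'orientation': array([ 3.13942986e+00, -4.91563947e-05, -2.77698577e+00]), 'wrist_force': array([-1.11453526, -0.00257737, -0.27891637]), 'torque': array([ 0.04194852,  0.02103931, -0.00365046]), 'width': 0.08510895110330562}
top [ 0.36387883 -0.01207316  1.21208068] [-3.05364977  0.0300353  -1.59973144] [[422.63328341   0.         257.26943682]
 [  0.         422.63328341 194.24661515]
 [  0.           0.           1.        ]]
mirror 0.94 [0.175 0.331 0.012]
mirror 0.93 [ 0.588 -0.112  0.011]
mirror 0.92 [0.309 0.142 0.01 ]
mirror 0.73 [ 0.414 -0.102  0.01 ]
mirror_push 0.86 [0.173 0.332 0.006]
mirror_push 0.83 [ 0.586 -0.113  0.012]
mirror_push 0.75
[... 908 characters left out ...]
 0.411 -0.13   0.007]
mirror_push 0.87 [0.172 0.323 0.012]
mirror_push 0.86 [0.514 0.111 0.007]
mirror_push 0.85 [ 0.551 -0.096  0.012]
mirror_push 0.84 [0.321 0.149 0.006]
mirror_toe 0.96 [0.172 0.32  0.011]
mirror_toe 0.95 [ 0.41  -0.13   0.005]
mirror_toe 0.89 [0.514 0.109 0.007]
mirror_toe 0.85 [0.317 0.151 0.01 ]
mirror_toe 0.67 [ 0.555 -0.096  0.011]
rail 0.74 [0.757 0.052 0.025]
rail_face 0.72 [0.757 0.056 0.027]
kettlebell 0.59 [ 0.53  -0.334  0.091]
handgrip 0.71 [0.675 0.395 0.021]
handgrip 0.47 [ 0.525 -0.333  0.091]
jar 0.83 [0.503 0.381 0.091]
flask 0.72 [ 0.653 -0.402  0.086]
coaster 0.93 [ 0.366 -0.279  0.006]
coaster 0.35 [0.514 0.109 0.005]
carabiner 0.74 [0.364 0.319 0.009]
```

View pics/top0.png

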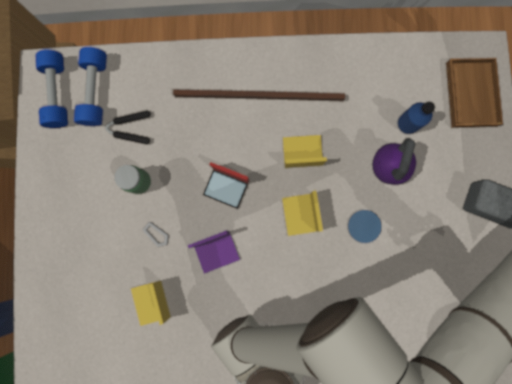

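View pics/side0.png

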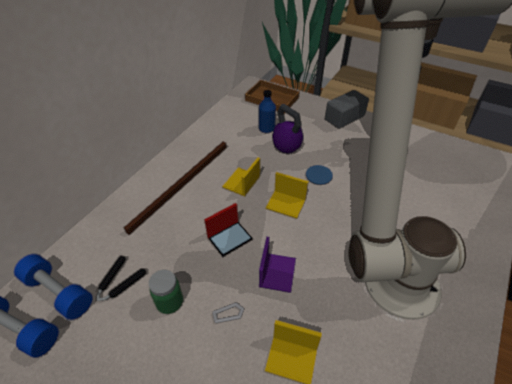

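```bash
python3 - <<'E'
from h import *
s=robot.snapshot('top'); save(s,'top_crop.png',(180,140,280,270),5)
s2=robot.snapshot('side'); save(s2,'side_crop.png',(180,180,280,280),6)
E
```

```text
(no output)
```

View pics/top_crop.png

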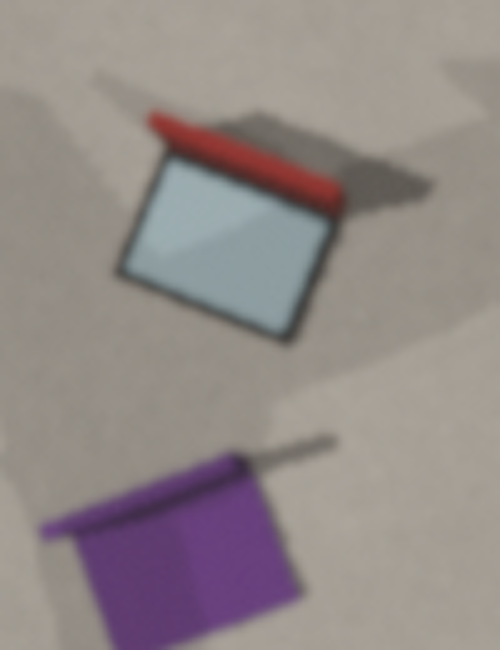

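View pics/side_crop.png

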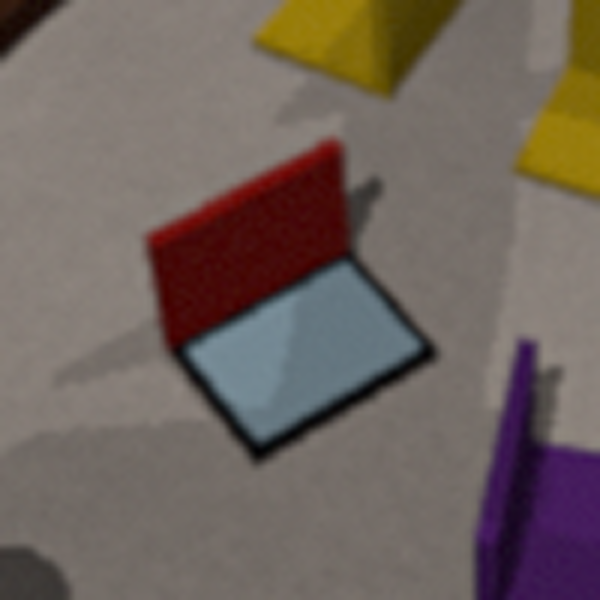

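```bash
python3 - <<'E'
from h import *
from scipy.optimize import least_squares
s=robot.snapshot('top'); s2=robot.snapshot('side')
# params heel position x,y, phi=dir of -z. mirror x up. y_m = z x x
def pts(p):
    f=np.array([np.cos(p[2]),np.sin(p[2]),0]); z=-f; X=np.array([0,0,1.]); Y=np.cross(z,X); o=np.array([p[0],p[1],0])
    g=lambda a,b,c:o+a*X+b*Y+c*z
    return g
ms=[]
def res(p):
    g=pts(p); yl=.055
    # which sign of Y is left?
    sg=1 if (g(0,1,0)-g(0,0,0))[1]>0 else -1
    L,Rr=sg*yl,-sg*yl
    a=proj(s,[g(.008,L,.09),g(.008,Rr,.09)])-np.array([[204,194],[238,208]])
    b=proj(s2,[g(.008,L,.09),g(.008,Rr,.09)])-np.array([[223.3,256.7],[252.5,238.7]])
    c=proj(s,[g(.09,L,0),g(.09,Rr,.0)])-np.array([[210,163],[248.6,177.5]])
    d=proj(s2,[g(.09,L,0.01),g(.09,Rr,.0)])-np.array([[205,219.7],[236.7,204.2]])
    return np.r_[a,b,c,d].ravel()
r=least_squares(res,[.54,.11,0]); print(r.x); print(r.fun.round(1).reshape(-1,2))
# rail
m=robot.cut_out('rail','top')
print([ (k['p'],k['region'].sum()) for k in m])
reg=m[0]['region']; v,u=np.nonzero(reg)
# near lower edge at top z=.03 : in image lower edge
for c in range(u.min(),u.max()+1,12): print(c, v[u==c].min(), v[u==c].max(), end='|')
save(s,'rail.png',(160,80,360,110),4)
E
```

```text
[ 0.53377861  0.09191416 -0.42477618]
[[-1.7  0.8]
 [-0.5  1.5]
 [-0.6 -0.9]
 [ 1.  -0.6]
 [ 0.6 -1.5]
 [-0.4 -0.6]
 [ 1.1  1.2]
 [-0.6 -2. ]]
[(0.82, np.int64(1542))]
172 91 92|184 89 97|196 89 97|208 89 98|220 90 98|232 90 98|244 90 98|256 91 98|268 91 99|280 91 99|292 91 99|304 92 100|316 92 100|328 92 100|340 92 100|
```

View pics/rail.png

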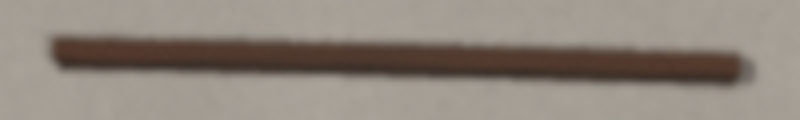

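```bash
python3 - <<'E'
from h import *
s=robot.snapshot('top')
reg=robot.cut_out('rail','top')[0]['region']; v,u=np.nonzero(reg)
cs=np.arange(u.min()+12,u.max()-6)
far=np.array([[c,v[u==c].min()-.5] for c in cs]); near=np.array([[c,v[u==c].max()+.5] for c in cs])
for n,e,z in(('far',far,.03),('nearbottom',near,.0),('neartop',near,.03)):
    P=pix2plane(s,e,z); k=np.polyfit(P[:,1],P[:,0],1); print(n,k, 'yaw',-np.arctan(k[0]))
print(pix2plane(s,[[173.5,93],[345.5,97.5]],.03))
import json
print(np.array(s['origin']))
E
```

```text
far [0.06315554 0.77052216] yaw -0.06307176935508789
nearbottom [0.06069374 0.75299096] yaw -0.060619382487171455
neartop [0.06069374 0.74337825] yaw -0.060619382487173634
[[ 0.77223945  0.25542329  0.03      ]
 [ 0.73959682 -0.24070941  0.03      ]]
[ 0.36387883 -0.01207316  1.21208068]
```

```bash
cat >> h.py <<'E'
def delta(target,yaw=None):
    st=robot.read_state(); M=Rm(st['orientation']); d=M.T@(np.array(target)-st['eef_pos'])*100
    y=st['orientation'][2]
    t=None if yaw is None else -((yaw-y+np.pi)%(2*np.pi)-np.pi)
    print('t',round(st['time_s'],2),'pos',st['eef_pos'].round(4),'ypr',np.round(st['orientation'],3),'F',st['wrist_force'].round(2),'w',round(st['width'],4))
    print('delta cm',d.round(2),'turn',t)
E
python3 -m handwheel '0 -4 4.3 0 0; 0 -4 4.3 0 0; 0 -4 4.3 0 0; 0 -4 4.3 0 0; 0 -4 4.3 0 0; 0 -4 4.3 0 0; 0 0 0 0 0.17; 0 0 0 0 0.17; 0 0 0 0 0.17; 0 0 0 0 0.17; 0 0 0 0 0.1; 0 0 0 0 0'
python3 -c "
from h import *
delta([.4965,.109,.15],2.717)"
```

```text
time_s: 3.05
eef_pos: [0.3611, -0.2475, 0.1955]
orientation: [3.141, 0.007, 2.706]
wrist_force: [0.1, 0.5, -0.1]
width: 0.0
t 3.05 pos [ 0.3611 -0.2475  0.1955] ypr [3.141 0.007 2.706] F [ 0.07  0.47 -0.07] w 0.0
delta cm [ 2.82 38.03  4.55] turn -0.01139874015928699
```

```bash

python3 -m handwheel '0 0.3 5.4 0 0; 0 0.3 5.4 0 0; 0 0.3 5.4 0 0; 0 0.3 5.4 0 0; 0 0.3 5.4 0 0; 0 0.3 5.4 0 0; 0 0.3 4 0 0; 0 0 0 0 0'
python3 -c "
from h import *
delta([.4965,.109,.15],2.717)
s=robot.snapshot('top');save(s,'t1.png',(150,100,350,280),3)
s=robot.snapshot('side');save(s,'s1.png',(120,120,340,300),3)"
```

```text
time_s: 4.05
eef_pos: [0.4998, 0.1017, 0.1971]
orientation: [3.139, 0.012, 2.717]
wrist_force: [-0.1, 0.2, 1.2]
width: 0.0002
t 4.05 pos [0.4998 0.1017 0.1971] ypr [3.139 0.012 2.717] F [-0.1   0.16  1.16] w 0.0002
delta cm [0.66 0.52 4.71] turn 0.0002821574866893606
```

View pics/s1.png

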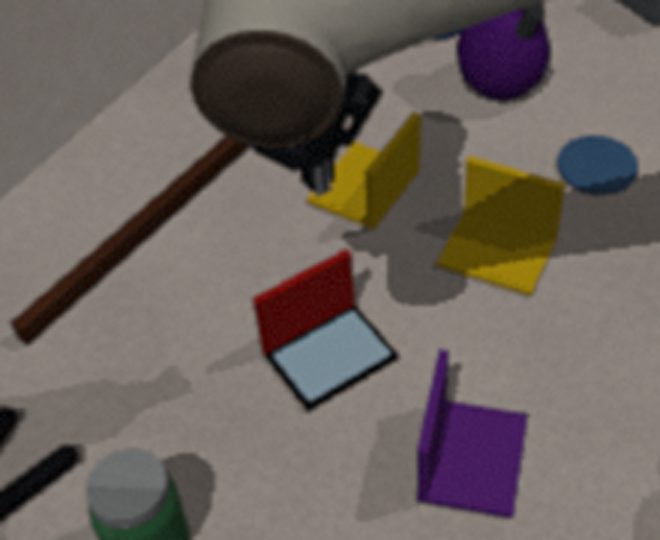

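```bash

python3 -m handwheel '0 1.2 0.5 0 0; 0 0 0 4 0; 0 0 0 4 0; 0 0 0 3 0; 0 0 0 1.2 0; 0 0 0 0 0'
python3 -c "
from h import *
delta([.4965,.109,.07],2.717)
s=robot.snapshot('side');save(s,'s2.png',(170,160,290,280),5)
print(proj(s,[robot.read_state()['eef_pos']]))"
```

```text
time_s: 4.9
eef_pos: [0.4891, 0.106, 0.0755]
orientation: [3.135, 0.015, 2.71]
wrist_force: [0.6, -0.4, 0.7]
width: 0.0
t 4.9 pos [0.4891 0.106  0.0755] ypr [3.135 0.015 2.71 ] F [ 0.59 -0.39  0.68] w 0.0
delta cm [-0.53  0.58  0.56] turn -0.0069790447576671966
[[230.71670615 222.39644147]]
```

View pics/s2.png

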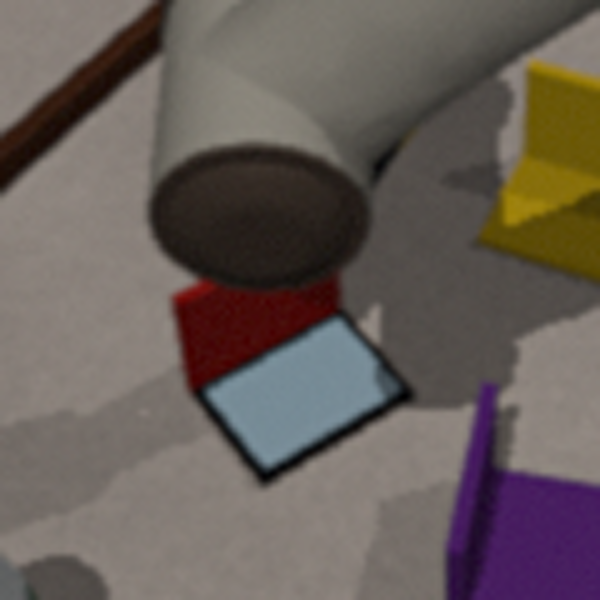

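```bash

python3 -m handwheel '0 0 0.5 0.4 0; 0 -0.6 0 0 0; 0 -0.6 0 0 0; 0 -0.6 0 0 0; 0 -0.6 0 0 0; 0 0 0 0 0'
python3 -c "
from h import *
delta([.4965,.109,.07],2.717)
s=robot.snapshot('side');save(s,'s3.png',(170,160,290,280),5)
s=robot.snapshot('top');save(s,'t3.png',(170,120,290,240),5)
print(proj(s,[robot.read_state()['eef_pos']]))"
```

```text
time_s: 5.7
eef_pos: [0.5179, 0.1014, 0.0757]
orientation: [3.128, 0.021, 2.71]
wrist_force: [0.7, 0.5, -0.3]
width: -0.0
t 5.7 pos [0.5179 0.1014 0.0757] ypr [3.128 0.021 2.71 ] F [ 0.66  0.54 -0.33] w -0.0
delta cm [ 2.27 -0.22  0.52] turn -0.0068743274824614176
[[226.44923059 176.02329423]]
```

View pics/s3.png

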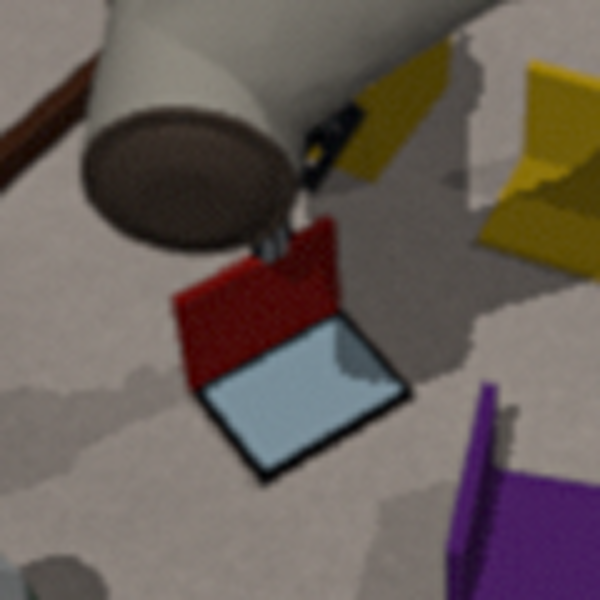

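View pics/t3.png

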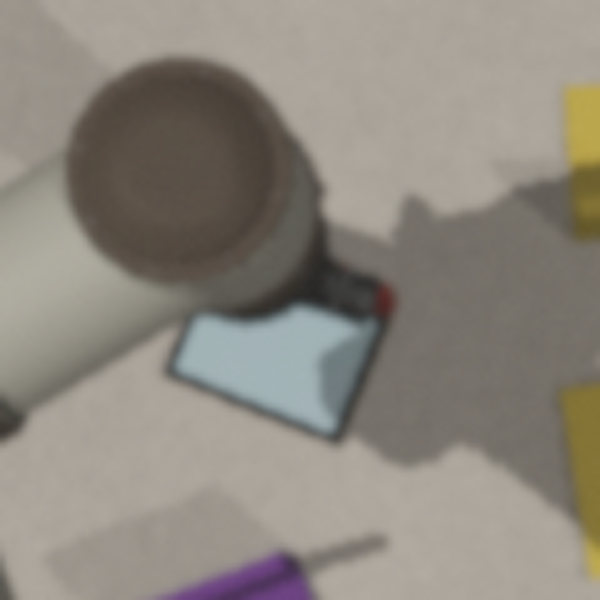

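```bash

python3 -m handwheel '0 -0.6 0 0.2 0; 0 -0.6 0 0.2 0; 0 -0.6 0 0 0; 0 0 0 0 0'
python3 -c "
from h import *
delta([.5439,.0897,.07],2.717)
s=robot.snapshot('side');save(s,'s4.png',(170,160,290,280),5)"
```

```text
time_s: 6.3
eef_pos: [0.5348, 0.0935, 0.0716]
orientation: [3.129, 0.02, 2.711]
wrist_force: [1.0, 0.6, -0.7]
width: -0.0001
t 6.3 pos [0.5348 0.0935 0.0716] ypr [3.129 0.02  2.711] F [ 0.98  0.64 -0.74] w -0.0001
delta cm [-0.98  0.03  0.18] turn -0.006218401822442043
```

View pics/s4.png

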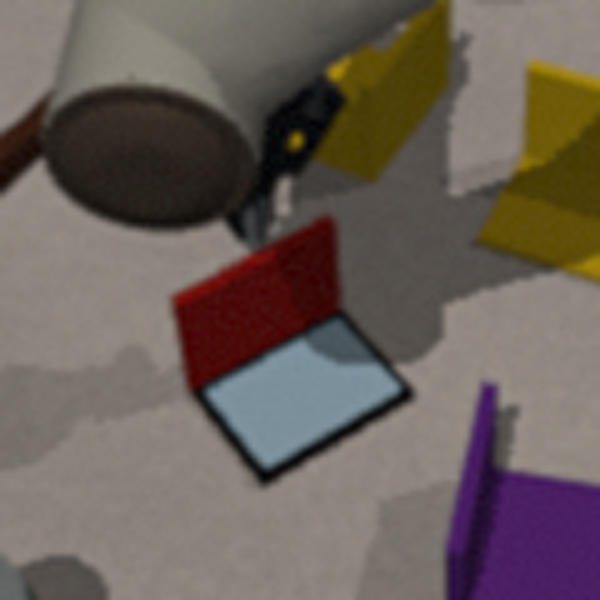

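```bash

python3 -c "
from h import *
s=robot.snapshot('side')
f=lambda P:((proj(s,P)-[170,160])*5).round(0)
print('s3 tip',f([[.5179,.1014,.0757]]),'s4 tip',f([[.5348,.0935,.0716],[.5348,.0935,.09],[.5348,.0935,.11]]))
print(s['dist_coeffs'])
s=robot.snapshot('top');save(s,'t4.png',(170,120,290,240),5)
print((proj(s,[[.5348,.0935,.0716],[.5348,.0935,.09]])-[170,120])*5)
"
```

```text
s3 tip [[268. 288.]] s4 tip [[252. 272.]
 [250. 252.]
 [247. 230.]]
[0.01517298 0.         0.         0.         0.        ]
[[296.88566968 249.05784142]
 [293.61195798 244.085428  ]]
```

View pics/t4.png

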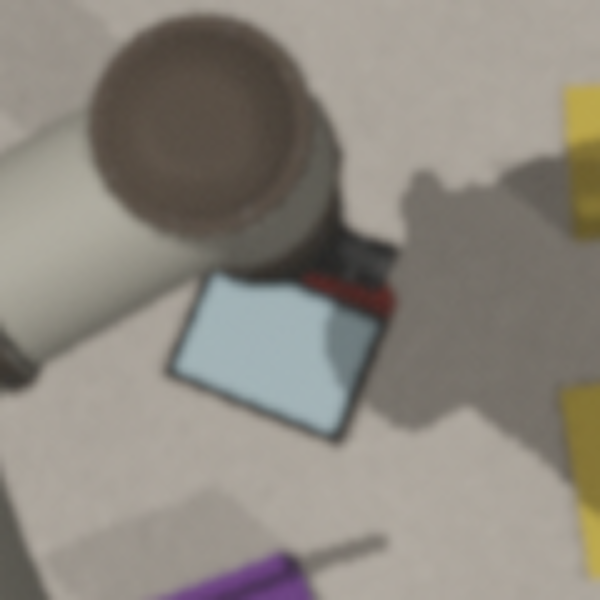

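```bash

python3 -c "
from h import *
s=robot.snapshot('side')
print(((proj(s,[[.4998,.1017,.1971],[.4998,.1017,.21],[.4998,.1017,.22]])-[120,120])*3).round(0))
print(((proj(s,[[.5348,.0935,.0716]]))))
save(s,'s5.png',(205,190,235,220),20)
"
```

```text
[[318. 216.]
 [317. 206.]
 [317. 198.]]
[[220.44115208 214.44504958]]
```

View pics/s5.png

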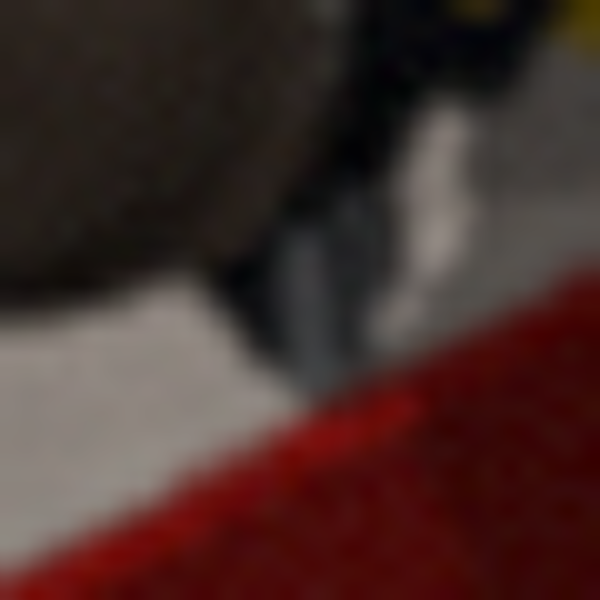

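```bash

python3 -m handwheel '0 0 0 -4 0; 0 0 0 -4 0; 0 4 0 0 0;0 3 0 0 0;0 0 0 0 0;0 0 0 0 0'
python3 -c "
from h import *
delta([.5439,.0897,.07],2.717)
s=robot.snapshot('side');save(s,'s6.png',(170,130,290,250),5)
p=robot.read_state()['eef_pos'];print((proj(s,[p,p+[0,0,.02]])-[170,130])*5)
s=robot.snapshot('top');save(s,'t6.png',(170,120,290,240),5)
print((proj(s,[p,p+[0,0,.02]])-[170,120])*5)
print(robot.read_state()['qpos'])
"
```

```text
time_s: 7.25
eef_pos: [0.4671, 0.1237, 0.1533]
orientation: [3.127, 0.02, 2.712]
wrist_force: [-0.4, -0.7, 0.3]
width: 0.0003
t 7.25 pos [0.4671 0.1237 0.1533] ypr [3.127 0.02  2.712] F [-0.39 -0.73  0.27] w 0.0003
delta cm [-8.23 -0.01  8.5 ] turn -0.004989505570893726
[[313.43575489 411.65365998]
 [311.60424238 387.69377618]]
[[225.33392519 360.16384973]
 [220.1182697  356.41351311]]
[ 0.60255465  0.16720342 -0.4143002   0.01215667 -0.96721266 -2.61046205]
```

View pics/s6.png

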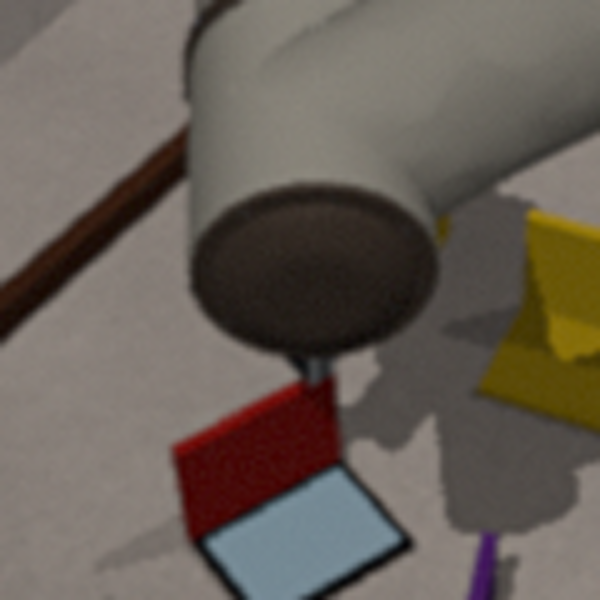

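View pics/t6.png

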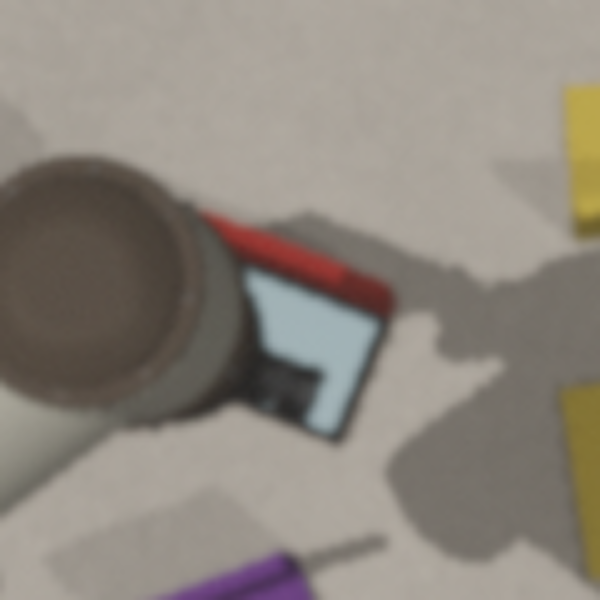

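```bash

python3 -m handwheel '0 -1.5 0 4 0; 0 0 0 3 0; 0 0 0 2.2 0; 0 0 0 1 0; 0 0 0 0 0'
python3 -c "
from h import *
delta([.5439,.0897,.052],2.717)
s=robot.snapshot('side');save(s,'s7.png',(170,160,290,280),5)
p=robot.read_state()['eef_pos'];print((proj(s,[p,p+[0,0,.02]])-[170,160])*5)
"
```

```text
time_s: 7.98
eef_pos: [0.4883, 0.1167, 0.0482]
orientation: [3.127, 0.022, 2.708]
wrist_force: [-0.2, -0.1, -0.3]
width: -0.0001
t 7.97 pos [0.4883 0.1167 0.0482] ypr [3.127 0.022 2.708] F [-0.2  -0.13 -0.33] w -0.0001
delta cm [-6.19 -0.1  -0.25] turn -0.009363482960294434
[[297.65941899 353.66567318]
 [295.76439647 332.91596547]]
```

View pics/s7.png

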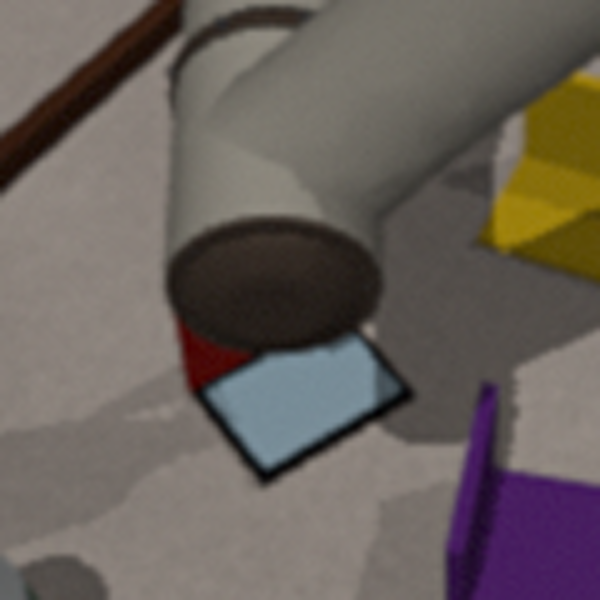

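```bash

python3 -m handwheel '0 -0.7 0.2 0 0; 0 -0.6 0 0 0; 0 -0.6 0 0 0; 0 -0.6 0 0 0; 0 -0.6 0 0 0; 0 -0.5 0 0 0; 0 0 0 0 0'
python3 -c "
from h import *
delta([.5439,.0897,.052],2.717)
s=robot.snapshot('side');save(s,'s8.png',(170,160,290,280),5)
p=robot.read_state()['eef_pos'];print((proj(s,[p,p+[0,0,.02]])-[170,160])*5)
"
```

```text
time_s: 8.9
eef_pos: [0.5267, 0.1037, 0.0527]
orientation: [3.121, 0.026, 2.708]
wrist_force: [-1.3, 1.6, 0.6]
width: 0.0001
t 8.9 pos [0.5267 0.1037 0.0527] ypr [3.121 0.026 2.708] F [-1.28  1.55  0.63] w 0.0001
delta cm [-2.15 -0.55  0.12] turn -0.009129727647745778
[[256.25858452 308.98102253]
 [253.83839634 287.97339391]]
```

View pics/s8.png

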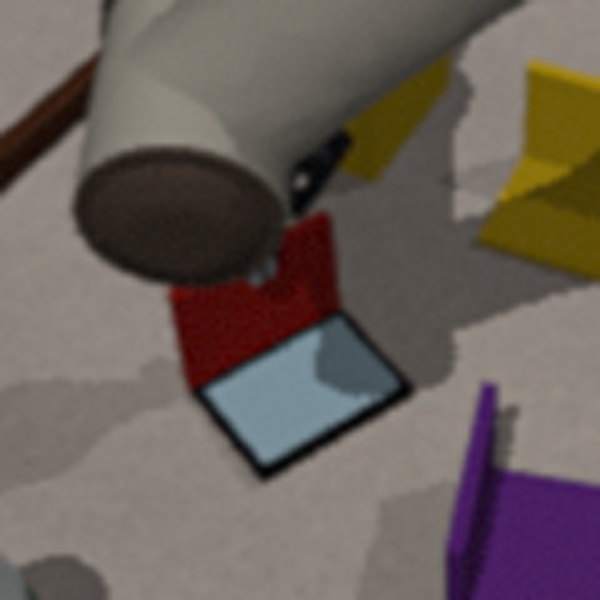

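```bash

python3 -m handwheel '0 -0.6 0.1 0.1 0; 0 -0.6 0.1 0.1 0; 0 -0.6 0.1 0 0; 0 0 0 0 0'
python3 -c "
from h import *
delta([.5439,.0897,.052],2.717)
s=robot.snapshot('side');save(s,'s9.png',(170,160,290,280),5)
"
```

```text
time_s: 9.45
eef_pos: [0.5452, 0.0985, 0.051]
orientation: [3.121, 0.026, 2.709]
wrist_force: [0.2, 0.0, 0.4]
width: -0.0004
t 9.45 pos [0.5452 0.0985 0.051 ] ypr [3.121 0.026 2.709] F [0.2  0.04 0.36] w -0.0004
delta cm [-0.25 -0.85 -0.11] turn -0.008470019462139433
```

View pics/s9.png

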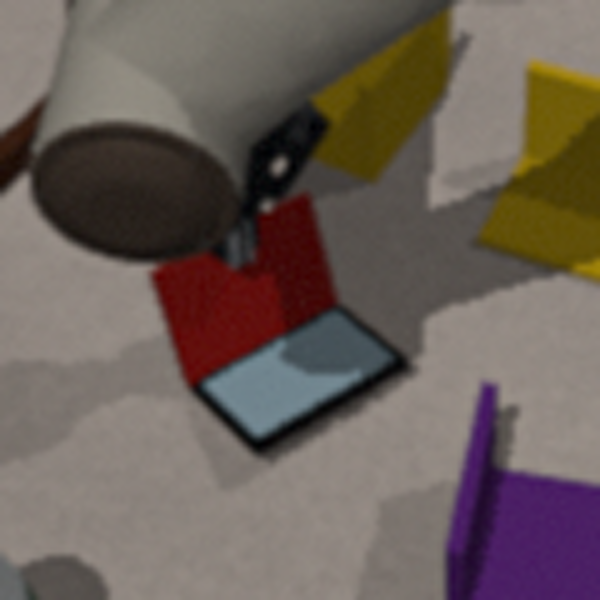

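```bash

python3 -m handwheel '0 -0.6 -0.1 0 0; 0 -0.6 -0.1 0 0; 0 0 0 0 0'
python3 -c "
from h import *
delta([.5439,.0897,.052],2.717)
s=robot.snapshot('side');save(s,'s10.png',(170,160,290,280),5)
"
```

```text
time_s: 9.88
eef_pos: [0.5563, 0.0912, 0.0514]
orientation: [3.121, 0.027, 2.709]
wrist_force: [0.6, 0.6, 0.9]
width: -0.0003
t 9.88 pos [0.5563 0.0912 0.0514] ypr [3.121 0.027 2.709] F [0.56 0.61 0.86] w -0.0003
delta cm [ 1.06 -0.65 -0.1 ] turn -0.007921086682407985
```

View pics/s10.png

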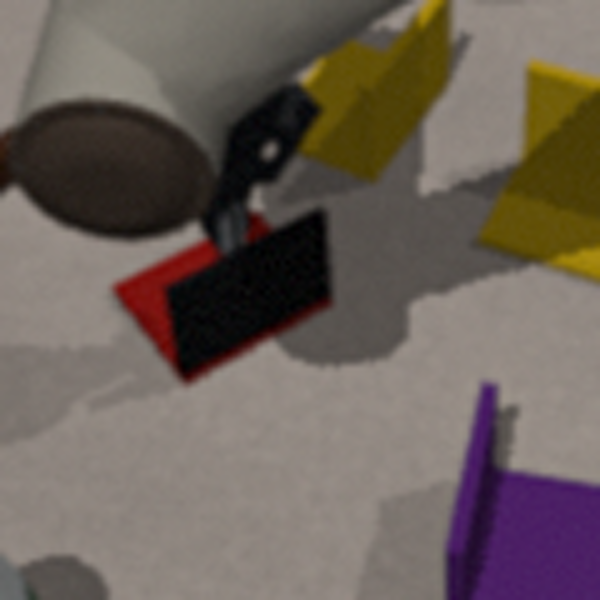

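```bash

python3 -m handwheel '0 -0.7 0 0 0; 0 -0.7 0 0 0; 0 -0.7 0 -0.2 0; 0 0 0 -3 0; 0 0 0 -5 0; 0 0 0 -4 0; 0 6 0 0 0; 0 6 0 0 0; 0 5 0 0 0; 0 0 0 0 0'
python3 -c "
from h import *
delta([.5439,.0897,.052],2.717)
s=robot.snapshot('side');save(s,'s11.png',(170,160,290,280),5)
s=robot.snapshot('top');save(s,'t11.png',(170,120,290,240),5)
"
```

```text
time_s: 11.18
eef_pos: [0.4166, 0.1534, 0.174]
orientation: [3.119, 0.026, 2.706]
wrist_force: [0.7, 1.0, 0.6]
width: -0.0002
t 11.18 pos [0.4166 0.1534 0.174 ] ypr [3.119 0.026 2.706] F [0.66 1.04 0.58] w -0.0002
delta cm [-13.91  -0.68  12.55] turn -0.01111070199184594
```

View pics/s11.png

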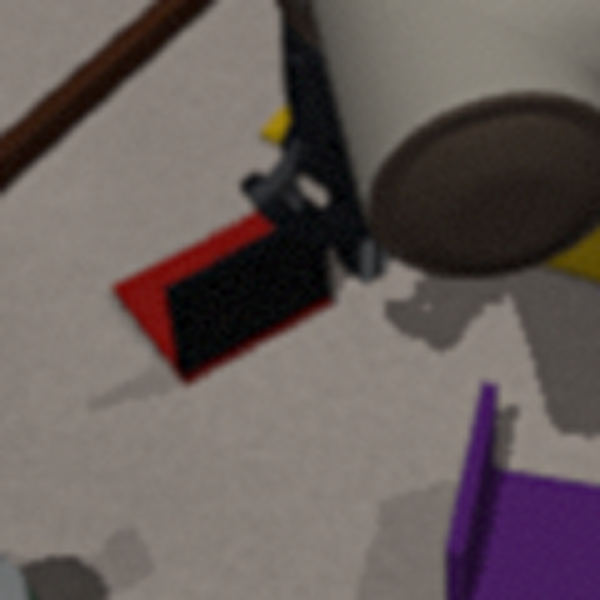

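View pics/t11.png

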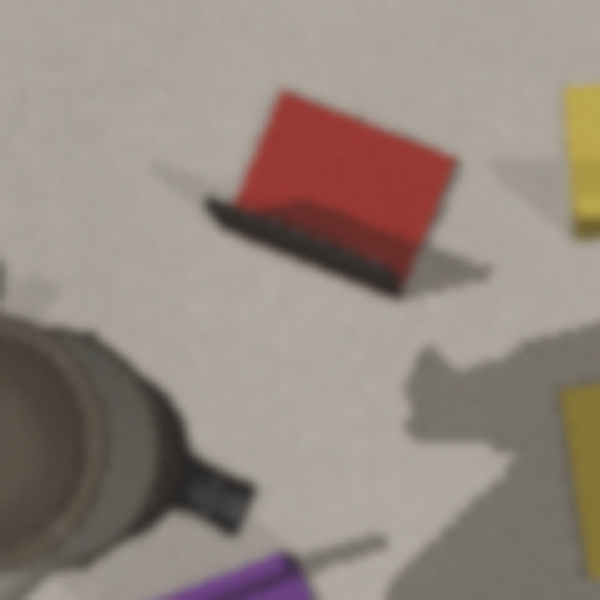

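```bash

python3 -c "
from h import *
s=robot.snapshot('side');save(s,'s12.png',(210,170,270,225),10)
p=robot.read_state()['eef_pos'];print((proj(s,[p,p+[0,0,.02]])-[210,170])*10)
"
```

```text
[[315.72676843 518.78238005]
 [313.26293432 469.85801882]]
```

View pics/s12.png

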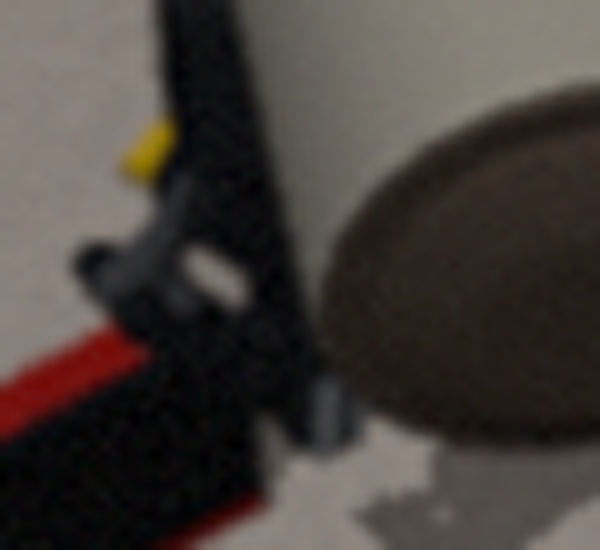

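```bash
cat > fit.py <<'E'
from h import *
from scipy.optimize import least_squares
def fit(s,s2,T,S,p0):
    # T,S: list of ((x,ysign,z),(u,v))
    def P(p,l):
        c,n=np.cos(p[2]),np.sin(p[2])
        return [[p[0]+c*x-n*y*.055,p[1]+n*x+c*y*.055,z] for (x,y,z),_ in l]
    def res(p):
        r=[]
        if T: r.append(proj(s,P(p,T))-[b for _,b in T])
        if S: r.append(proj(s2,P(p,S))-[b for _,b in S])
        return np.concatenate(r).ravel()
    r=least_squares(res,p0,loss='soft_l1'); print('pose',r.x.round(4)); print(res(r.x).reshape(-1,2).round(1).tolist())
    p=r.x; c,n=np.cos(p[2]),np.sin(p[2]); toe=p[:2]+.09*np.array([c,n])
    print('toe',toe.round(4),'gap',round((.7525+.062*toe[1]-toe[0])*np.cos(.062),4),'yaw err',round(p[2]+.062,3))
    return p
E
python3 - <<'E'
from fit import *
s=robot.snapshot('top'); s2=robot.snapshot('side')
T=[((.09,1,.01),(227,138)),((.09,-1,.01),(261.6,151.6)),((0,-1,0),(250.6,179.4)),((0,1,.09),(211.4,160.6))]
S=[((.09,1,.01),(192.6,217.6)),((0,1,0),(207.4,236.6)),((0,-1,0),(236.4,220.4)),((0,1,.09),(203.6,218))]
fit(s,s2,T,S,[.53,.1,-.4]); fit(s,s2,T,[],[.53,.1,-.4]); fit(s,s2,[],S,[.53,.1,-.4])
p=robot.read_state(); print(p['time_s'])
E
```

```text
pose [ 0.5357  0.0907 -0.4151]
[[-0.3, -0.9], [0.2, -0.7], [-0.4, 0.7], [-0.4, 0.3], [-0.1, -1.3], [-0.1, 0.0], [0.5, -0.2], [0.6, 0.2]]
toe [0.6181 0.0545] gap 0.1375 yaw err -0.353
pose [ 0.5353  0.0901 -0.4153]
[[-0.1, -0.8], [0.5, -0.5], [-0.2, 0.8], [-0.2, 0.5]]
toe [0.6177 0.0538] gap 0.1379 yaw err -0.353
pose [ 0.536   0.0915 -0.4052]
[[-0.5, -1.0], [-0.2, 0.3], [0.2, -0.1], [0.5, 0.5]]
toe [0.6187 0.056 ] gap 0.137 yaw err -0.343
11.425
```

```bash

python3 -m handwheel '5 -3.5 0 0 0; 5 -3.5 0 0 0; 5 0 0 0 0; 5 0 0 0 0'
python3 -c "
from h import *
delta([.485,.113,.04],2.7265)"
```

```text
time_s: 11.92
eef_pos: [0.4875, 0.1198, 0.1736]
orientation: [3.123, 0.024, 2.695]
wrist_force: [0.3, 0.2, 0.2]
width: 0.0502
t 11.93 pos [0.4875 0.1198 0.1736] ypr [3.123 0.024 2.695] F [0.26 0.21 0.23] w 0.0502
delta cm [ 0.25 -0.98 13.34] turn -0.031223693002910835
```

```bash

python3 -m handwheel '5 0.8 -0.8 0 -0.03; 5 0 0 4 0; 5 0 0 4 0; 5 0 0 3 0; 5 0 0 2 0; 5 0 0 0 0'
python3 -c "
from h import *
delta([.485,.113,.03],2.7265)
s=robot.snapshot('side');save(s,'s13.png',(170,160,290,280),5)
p=robot.read_state()['eef_pos'];print((proj(s,[p,p+[0,0,.02]])-[170,160])*5)
"
```

```text
time_s: 12.68
eef_pos: [0.4752, 0.1172, 0.0422]
orientation: [3.121, 0.026, 2.736]
wrist_force: [-0.6, 0.2, 0.4]
width: 0.0501
t 12.68 pos [0.4752 0.1172 0.0422] ypr [3.121 0.026 2.736] F [-0.59  0.16  0.41] w 0.0501
delta cm [-1.03 -0.02  1.24] turn 0.009254289236215296
[[315.28053314 368.74905078]
 [313.62478573 348.19087824]]
```

View pics/s13.png

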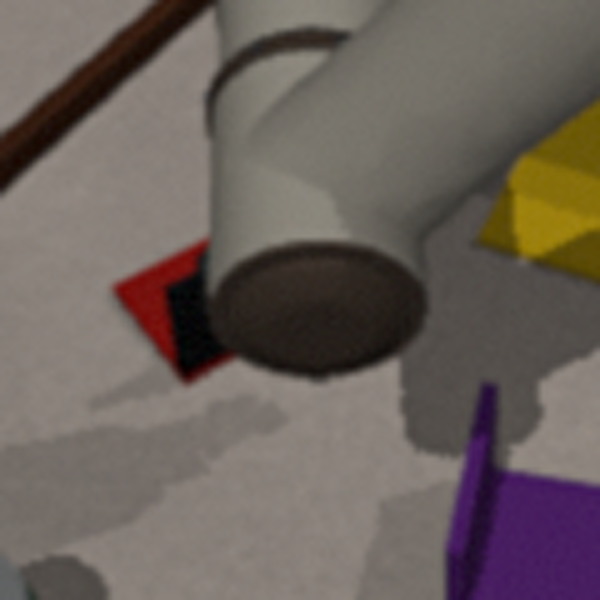

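```bash

python3 -m handwheel '5 0 0 0.8 0; 5 0 0 0.8 0; 5 0 0 0.6 0; 5 0 0 0 0'
python3 -m handwheel '5 0 0 0.5 0; 5 0 0 0 0'
python3 -m handwheel '5 0 0 0.5 0; 5 0 0 0 0'
```

```text
time_s: 13.22
eef_pos: [0.478, 0.119, 0.0225]
orientation: [3.115, 0.031, 2.737]
wrist_force: [-0.3, 0.5, -0.1]
width: 0.05
time_s: 13.48
eef_pos: [0.4785, 0.1191, 0.0173]
orientation: [3.115, 0.031, 2.737]
wrist_force: [0.2, 0.0, 0.5]
width: 0.0499
time_s: 13.72
eef_pos: [0.4788, 0.1192, 0.012]
orientation: [3.115, 0.031, 2.737]
wrist_force: [-0.1, -0.4, 0.4]
width: 0.0505
```

```bash

python3 -m handwheel '5 0 0 0.4 0; 5 0 0 0 0'
python3 -m handwheel '5 0 0 0.4 0; 5 0 0 0 0'
python3 -m handwheel '5 0 0 0.4 0; 5 0 0 0 0'
python3 -m handwheel '5 0 0 0.4 0; 5 0 0 0 0'
```

```text
time_s: 13.98
eef_pos: [0.479, 0.1193, 0.0078]
orientation: [3.114, 0.031, 2.737]
wrist_force: [-0.3, 0.4, -0.5]
width: 0.05
time_s: 14.22
eef_pos: [0.4792, 0.1194, 0.0035]
orientation: [3.114, 0.031, 2.737]
wrist_force: [-0.4, -0.4, 0.1]
width: 0.0498
time_s: 14.48
eef_pos: [0.4794, 0.1194, -0.0007]
orientation: [3.114, 0.031, 2.737]
wrist_force: [0.3, -0.1, -0.1]
width: 0.05
time_s: 14.72
eef_pos: [0.4796, 0.1195, -0.005]
orientation: [3.114, 0.031, 2.737]
wrist_force: [0.0, -0.8, -0.6]
width: 0.0501
```

```bash

python3 -m handwheel '5 -1 -0.1 0 0; 5 -1 -0.1 0 0; 5 -1 0 0 0; 5 -0.8 0 0 0; 5 -0.5 0 0 0; 5 0 0 0 0'
python3 -c "
from h import *
delta([.535,.0907,-.002],2.7265)
s=robot.snapshot('side');save(s,'s14.png',(170,160,290,280),5)
s=robot.snapshot('top');save(s,'t14.png',(170,120,290,240),5)
"
```

```text
time_s: 15.48
eef_pos: [0.5221, 0.0992, -0.0035]
orientation: [3.114, 0.032, 2.736]
wrist_force: [-0.4, -0.1, -0.1]
width: 0.0499
t 15.47 pos [ 0.5221  0.0992 -0.0035] ypr [3.114 0.032 2.736] F [-0.45 -0.12 -0.15] w 0.0499
delta cm [-1.53 -0.27 -0.11] turn 0.0098243555650801
```

View pics/s14.png

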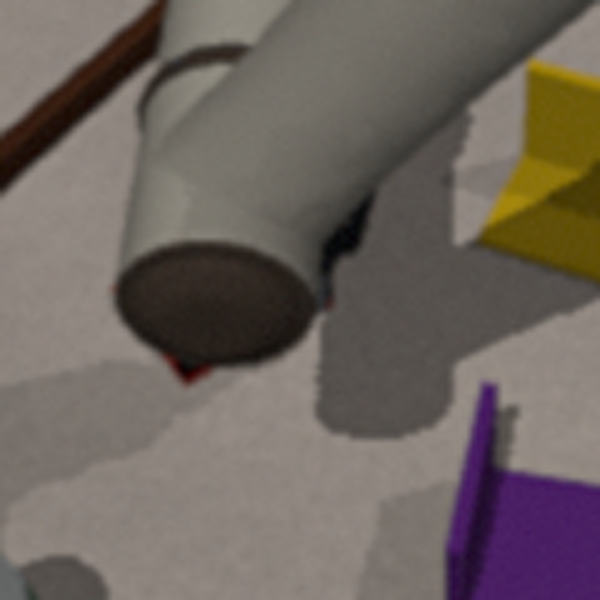

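View pics/t14.png

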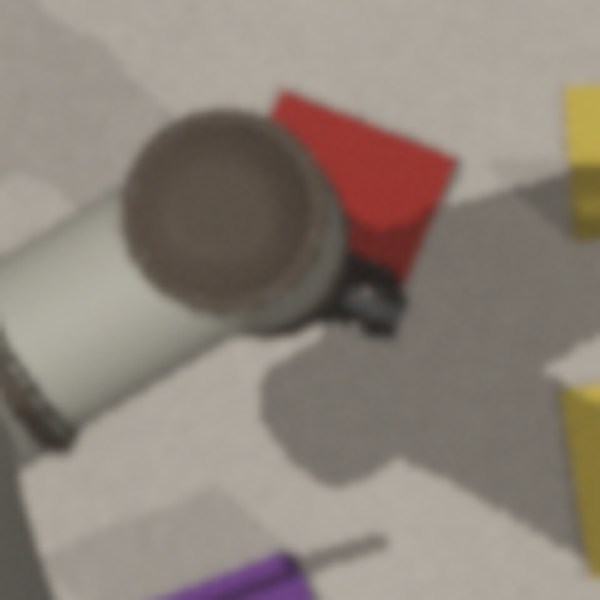

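```bash

python3 -m handwheel '5 -0.5 0 0 0; 5 -0.5 -0.2 0 0; 5 -0.5 0 0 0; 5 0 0 0 0'
python3 -m handwheel '5 -0.5 0 0 -0.03; 5 -0.5 0 0 -0.03; 5 -0.5 0 0 -0.03; 5 0 0 0 0'
python3 -c "
from h import *
s=robot.snapshot('side');save(s,'s15.png',(170,160,290,280),5)
s=robot.snapshot('top');save(s,'t15.png',(170,120,290,240),5)
"
```

```text
time_s: 16.08
eef_pos: [0.5327, 0.0911, -0.0036]
orientation: [3.116, 0.028, 2.738]
wrist_force: [0.7, 0.4, 0.1]
width: 0.0502
time_s: 16.58
eef_pos: [0.5423, 0.0834, -0.0046]
orientation: [3.125, 0.023, 2.827]
wrist_force: [0.8, 0.8, -0.8]
width: 0.05
```

View pics/s15.png

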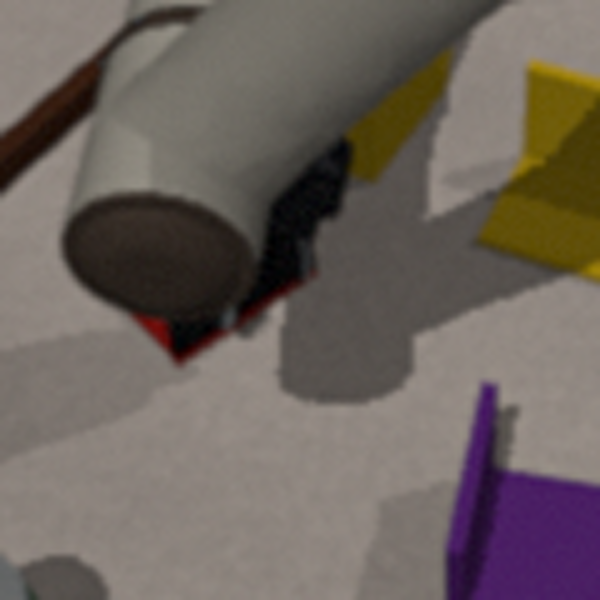

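View pics/t15.png

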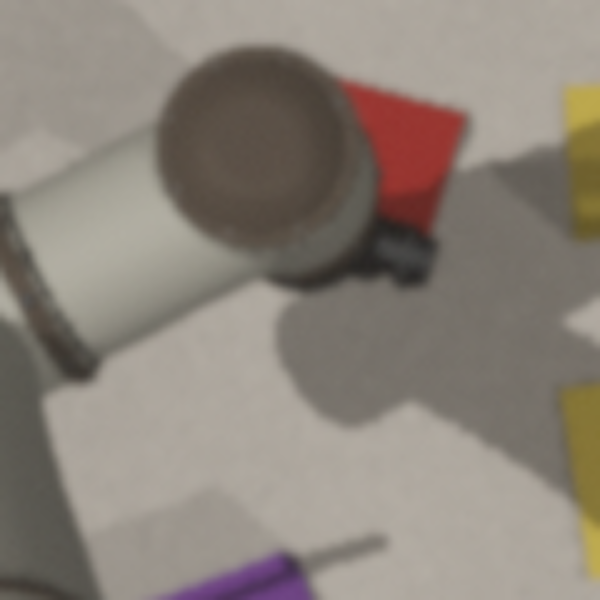

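```bash

python3 -m handwheel '5 -0.6 0.2 0 -0.03; 5 -0.6 0.2 0 -0.03; 5 -0.6 0.2 0 -0.03; 5 -0.6 0.2 0 -0.03; 5 -0.6 0.2 0 0; 5 0 0 0 0'
python3 -c "
from h import *
delta([.535,.0907,-.002],-.062+np.pi)
s=robot.snapshot('side');save(s,'s16.png',(170,160,290,280),5)
s=robot.snapshot('top');save(s,'t16.png',(170,120,290,240),5)
"
```

```text
time_s: 17.42
eef_pos: [0.5734, 0.0848, -0.005]
orientation: [3.131, 0.019, 2.954]
wrist_force: [-1.9, -0.1, -1.7]
width: 0.0502
t 17.43 pos [ 0.5734  0.0848 -0.005 ] ypr [3.131 0.019 2.954] F [-1.9  -0.08 -1.65] w 0.0502
delta cm [ 3.88 -0.13 -0.38] turn -0.12597691673227063
```

View pics/s16.png

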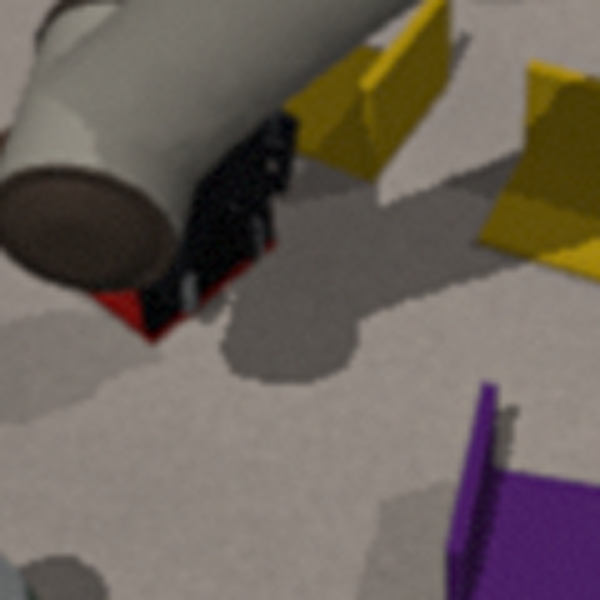

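View pics/t16.png

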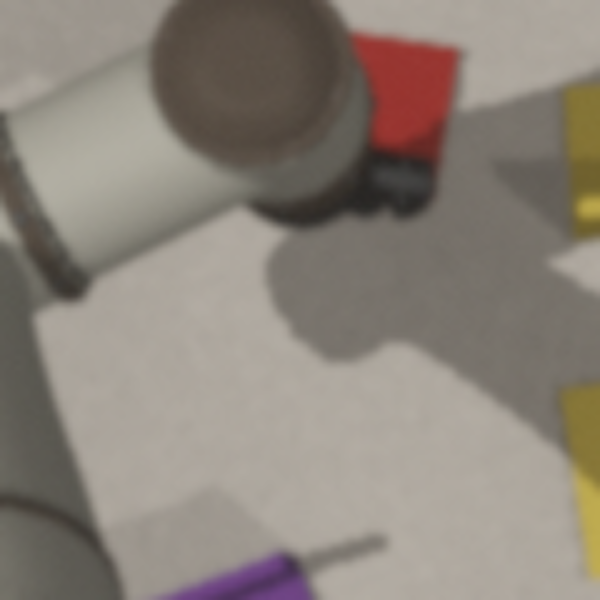

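```bash

python3 -m handwheel '5 -0.7 0.15 0 -0.03; 5 -0.7 0.15 0 -0.03; 5 -0.7 0.15 0 -0.03; 5 -0.7 0.15 0 -0.03; 5 -0.7 0.1 0 0; 5 -0.7 0.1 0 0; 5 0 0 0 0'
python3 -c "
from h import *
delta([.535,.0907,-.002],-.062+np.pi)
s=robot.snapshot('side');save(s,'s17.png',(130,140,250,260),5)
s=robot.snapshot('top');save(s,'t17.png',(170,80,290,200),5)
"
```

```text
time_s: 18.4
eef_pos: [0.618, 0.0878, -0.0045]
orientation: [3.134, 0.019, 3.082]
wrist_force: [-1.3, -0.7, -0.7]
width: 0.0503
t 18.4 pos [ 0.618   0.0878 -0.0045] ypr [3.134 0.019 3.082] F [-1.35 -0.66 -0.75] w 0.0503
delta cm [ 8.3  -0.2  -0.41] turn 0.002299116004688795
```

View pics/s17.png

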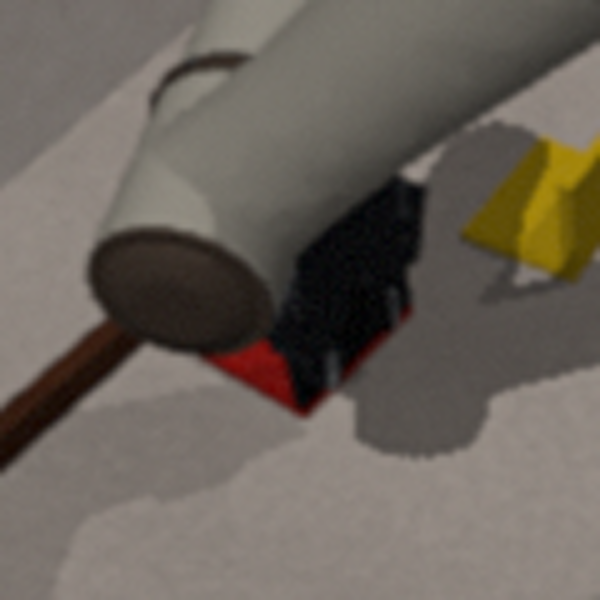

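View pics/t17.png

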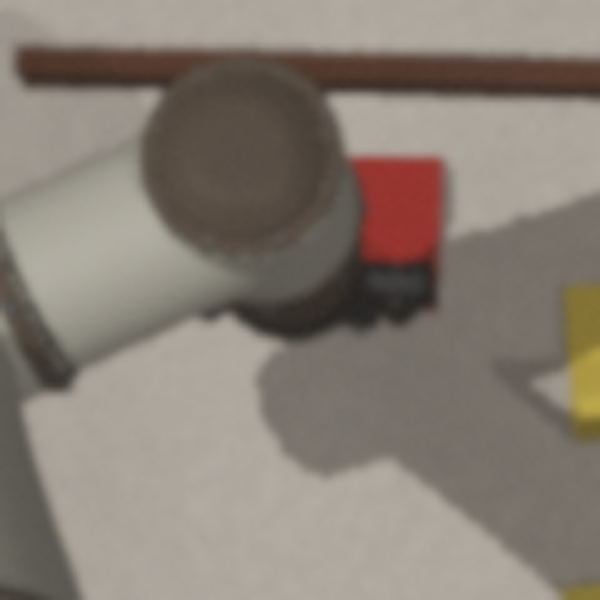

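```bash

python3 -m handwheel '5 -0.7 0.05 0 0; 5 -0.7 0.05 0 0; 5 -0.7 0.05 0 0; 5 -0.5 0.05 0 0; 5 -0.4 0 0 0; 5 0 0 0 0'
python3 -c "
from h import *
delta([.6566,.088,-.002],-.062+np.pi)
s=robot.snapshot('side');save(s,'s18.png',(130,140,250,260),5)
s=robot.snapshot('top');save(s,'t18.png',(170,80,290,200),5)
"
```

```text
time_s: 19.25
eef_pos: [0.6481, 0.0878, -0.004]
orientation: [3.135, 0.016, 3.082]
wrist_force: [-2.1, -1.0, 0.1]
width: 0.0502
t 19.25 pos [ 0.6481  0.0878 -0.004 ] ypr [3.135 0.016 3.082] F [-2.1  -1.05  0.05] w 0.0502
delta cm [-0.85  0.07 -0.19] turn 0.0023223662222799923
```

View pics/s18.png

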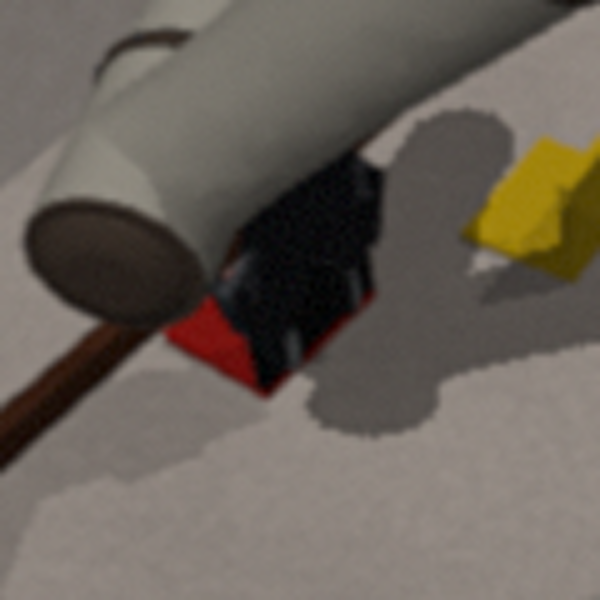

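View pics/t18.png

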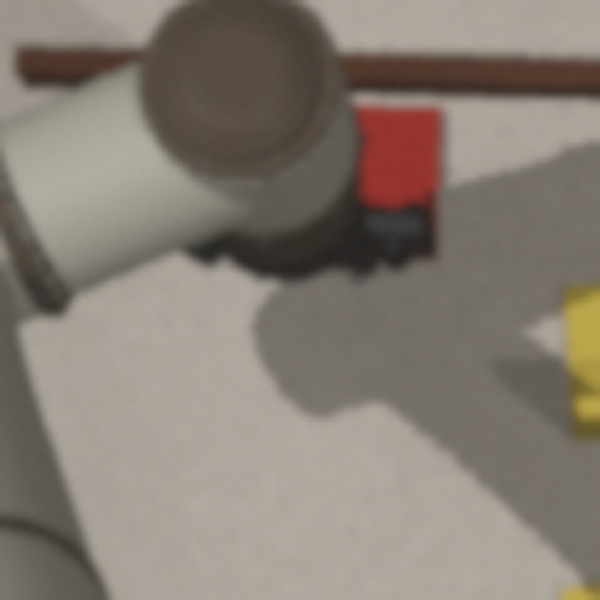

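```bash

python3 -m handwheel '5 -0.4 0 0 0; 5 -0.3 0 0 0; 5 0 0 0 0'
python3 -m handwheel '5 -0.3 0 0 0; 5 0 0 0 0'
python3 -m handwheel '5 -0.2 0 0 0; 5 0 0 0 0'

```

```text
time_s: 19.73
eef_pos: [0.6548, 0.0874, -0.0038]
orientation: [3.135, 0.015, 3.082]
wrist_force: [-3.8, -0.2, -0.1]
width: 0.05
time_s: 19.98
eef_pos: [0.6556, 0.087, -0.0041]
orientation: [3.135, 0.011, 3.081]
wrist_force: [-3.7, 0.4, -0.7]
width: 0.0498
time_s: 20.23
eef_pos: [0.655, 0.0867, -0.0045]
orientation: [3.137, 0.005, 3.08]
wrist_force: [-3.7, -0.4, -1.0]
width: 0.0501
```

```bash

python3 -c "
from h import *
s=robot.snapshot('side');save(s,'s19.png',(130,140,250,260),5)
s=robot.snapshot('top');save(s,'t19.png',(170,80,290,200),5)
print(robot.read_state()['wrist_force'])
"
```

```text
[-4.46706189  0.3826011   0.08010648]
```

View pics/s19.png

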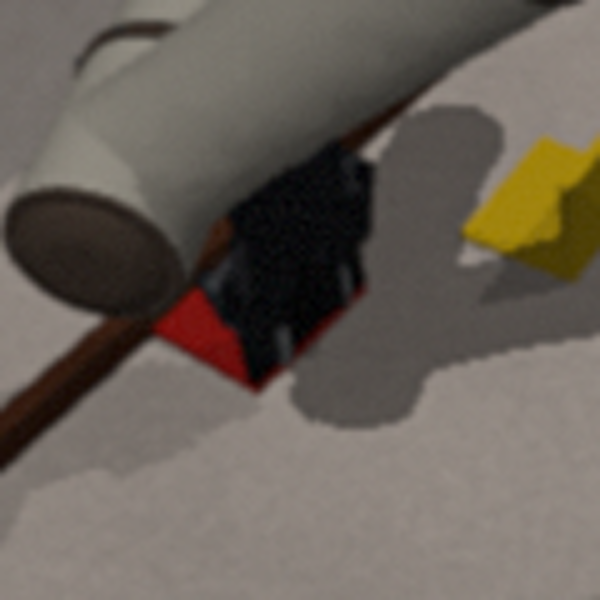

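View pics/t19.png

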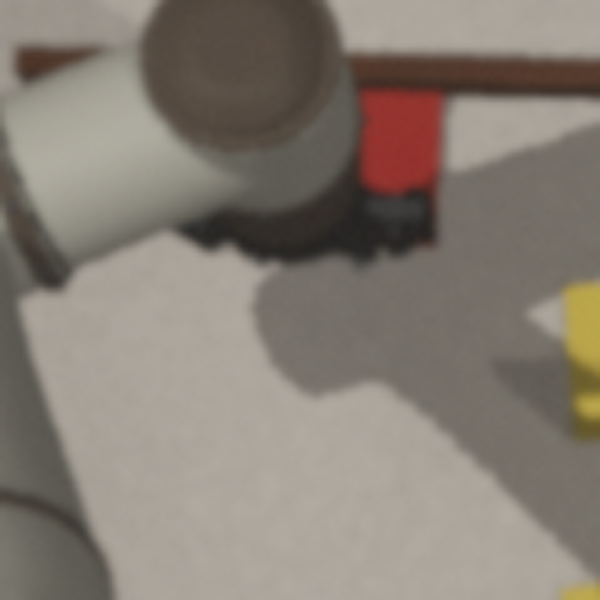

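```bash

python3 -m handwheel '5 0.5 0 0 0; 5 1.5 0 0 0; 5 3 0 0 0; 5 4 0 0 0; 5 4 0 -1 0; 5 2 0 -5 0; 5 3 0 -4 0; 5 5 0 -2 0; 5 5 0 0 0; 5 3 0 0 0; 5 0 0 0 0'
python3 -c "
from h import *
s=robot.snapshot('side');save(s,'s20.png',(130,140,250,260),5)
s=robot.snapshot('top');save(s,'t20.png',(170,80,290,200),5)
save(s,'t20f.png')
"
```

```text
time_s: 21.7
eef_pos: [0.3568, 0.1123, 0.1204]
orientation: [3.11, 0.061, 3.091]
wrist_force: [-0.1, 0.3, 0.1]
width: 0.0504
```

View pics/s20.png

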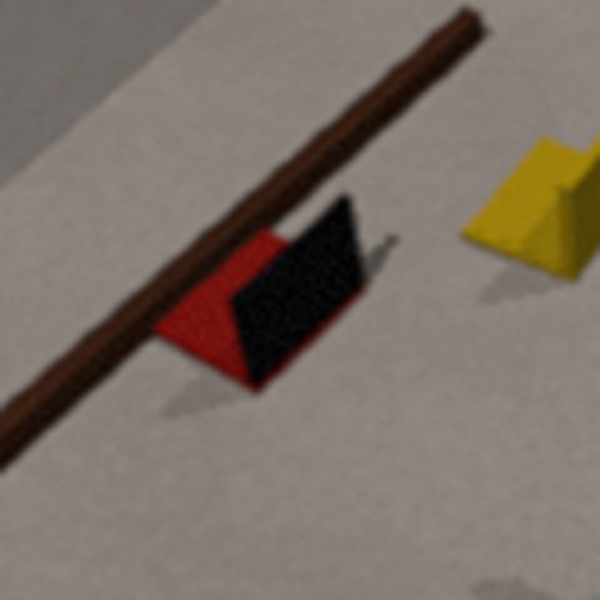

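View pics/t20.png

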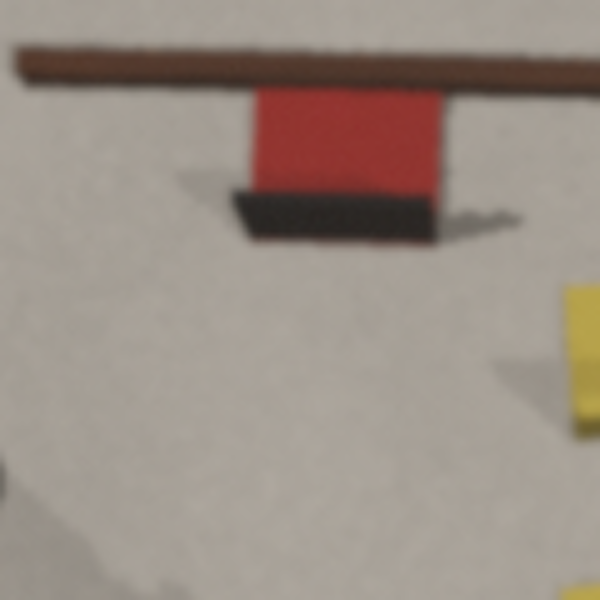

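View pics/t20f.png

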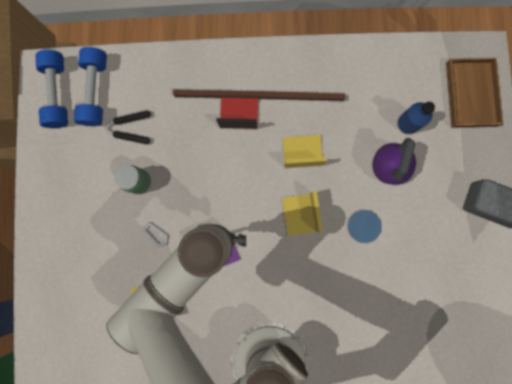

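```bash
python3 - <<'E'
from fit import *
s=robot.snapshot('top'); s2=robot.snapshot('side')
c=lambda x,y:(170+x/5,80+y/5); d=lambda x,y:(130+x/5,140+y/5)
T=[((.09,1,.01),c(257,88)),((.09,-1,.01),c(443,93)),((0,1,0),c(252,241)),((0,-1,0),c(436,243)),((0,1,.09),c(234,194))]
S=[((.09,1,.01),d(155,325)),((0,1,0),d(257,391)),((0,-1,0),d(365,288)),((0,1,.09),d(233,297)),((0,-1,.09),d(348,196))]
for a,b in ((T,S),(T,[]),([],S)): fit(s,s2,a,b,[.66,.08,-.06])
reg=robot.cut_out('rail','side')[0]['region']
print(robot.read_state()['time_s'])
for n,c2 in(('kettlebell','top'),('handgrip','top'),('jar','top'),('flask','top'),('coaster','top'),('carabiner','top'),('carabiner','side'),('jar','side'),('coaster','side')):
    f=robot.find_in(n,c2); print(n,c2,[w(s if c2=='top' else s2,k['location']).round(3) for k in f[:1]])
E
```

```text
pose [ 0.6676  0.0697 -0.0687]
[[-0.1, -0.7], [0.1, -0.7], [-0.3, -0.5], [0.4, 0.2], [-0.5, 0.8], [-0.5, -0.3], [0.0, 0.4], [0.4, -0.0], [0.3, 0.5], [0.8, -0.5]]
toe [0.7574 0.0635] gap -0.001 yaw err -0.007
pose [ 0.6669  0.0694 -0.0678]
[[-0.1, -0.5], [0.2, -0.5], [-0.1, -0.3], [0.5, 0.4], [-0.4, 1.1]]
toe [0.7567 0.0633] gap -0.0003 yaw err -0.006
pose [ 0.6684  0.0698 -0.065 ]
[[-0.8, -0.3], [-0.1, 0.3], [0.1, -0.1], [0.2, 0.5], [0.5, -0.6]]
toe [0.7582 0.0639] gap -0.0017 yaw err -0.003
21.95
kettlebell top [array([ 0.538, -0.344,  0.1  ])]
handgrip top [array([0.678, 0.388, 0.023])]
jar top [array([0.51 , 0.353, 0.107])]
flask top [array([ 0.654, -0.407,  0.114])]
coaster top [array([ 0.375, -0.276,  0.008])]
carabiner top []
carabiner side [array([0.364, 0.321, 0.013])]
jar side [array([0.505, 0.379, 0.09 ])]
coaster side [array([0.669, 0.083, 0.026])]
```

```bash

python3 -m handwheel '5 0 0 -4 0; 5 0 0 -3 0; 5 0 0 0 0; 5 0 0 0 0'
python3 -c "
from h import *
s=robot.snapshot('side');save(s,'s21.png')
print(robot.read_state()['wrist_force'])"
```

```text
time_s: 22.9
eef_pos: [0.352, 0.1091, 0.1895]
orientation: [3.116, 0.054, 3.088]
wrist_force: [0.2, 0.0, -0.1]
width: 0.0501
[ 0.58016819 -0.59023905  0.07637462]
```

View pics/s21.png

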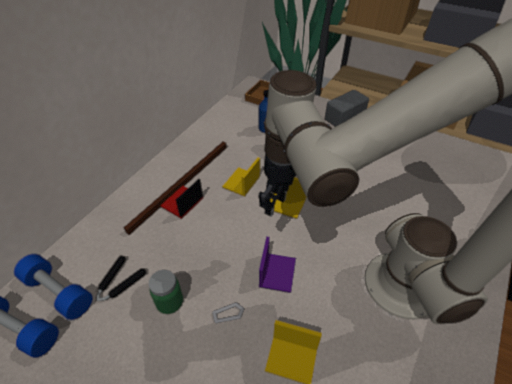

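The side view shows the mirror upright and flush to the rail at about (183,200). The gripper is up in the air, and the other things look unmoved.

```bash
python3 -c "
from plant import robot
print(robot.close_job())"
```

```text
the job is handed in; nothing more can be done
None
```

The mirror is back up on its foot with the foot's front edge flat against the rail, and I handed the job in at about 23 s of the 56 s allowed. No verdict is reported.

**What I did:** I tipped the red-footed mirror up by pushing the foot plate with shut fingers. Then I pushed it low from behind with the fingers 5 cm apart, turning it about 0.35 rad as it went. The wrist force readings between moves stayed under about 5 N.

**Last checks, from both cameras:**
- **Position:** the fit puts the front edge within about 2 mm of the rail face, square to it within 0.01 rad. It is about 64 mm to the left of the robot's centre line, well inside the rail's ends.
- **Mirror:** it stands upright on its foot.
- **Other things:** where the networks gave a usable reading, the kettlebell, hand gripper, jar, flask, coaster and carabiner were within about 4 mm of where they started.
- **Robot:** it is raised clear, with the wrist force near zero.

**What disagreed:**
- **Fingertip height:** the fingertips sat about 25 mm higher than the reported tool position. My first tipping push passed over the foot plate without touching it, so I backed off and went in lower.
- **Network readings:** in the last check the carabiner was missed in the top view, and the side view's coaster reading landed on the mirror. For those two I used the other camera.

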